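Sort the sealer's stop plates by length into their leaning racks

ROBOT

A 7-joint arm with a two-finger parallel gripper is mounted at the origin on the work surface; the furniture and walls round the work are solid. World frame = base frame: x ahead of the robot, y to its left, z up, the work surface at z = 0. Lengths are in m, angles in rad, forces in N, time in s.
With the tool pointing down it reaches from about 0.425 to 1.025 m from the base axis. Payload 3.6 kg.
Tool frame: the origin (TCP) lies midway between the tips of the shut fingers; the grasp point (between the pads) lies 19 mm behind it; z points along the fingers, y is the direction in which the jaws open and shut (so a half turn about z gives the same grasp; the last joint's range is limited). The gripper opens to 85 mm and grips with 20 to 120 N. Pads are 22 mm wide; open, the fingers measure 114 mm over their backs; the gripper's body (76 mm by 85 mm) begins 54 mm behind the grasp point. The pads swing forward as they close: fully open they stand 13 mm farther back than shut.
Start: joints at [1.208, 0.591, 0.048, 1.609, -0.033, 0.943, -0.034], TCP at [0.193, -0.699, 0.231] pointing down, gripper open.
Joint ranges: [-2.69, 2.69], [-0.47, 2.24], [-1.27, 1.36], [0.19, 2.51], [-1.53, 4.68], [0.08, 2.07], [-3.09, 3.09]. Speed limits (rad/s): [2.57, 2.57, 3.14, 3.14, 3.14, 3.14, 3.14].

INTERFACE

Orientations are given as a 3x3 rotation matrix whose columns are the frame's x, y, z axes.
In Python, from cell import arm, viewer gives the robot as it stands.
- The arm moves only by the tool arm_command, never from a script. Its arguments are lists of equal length, an entry for each row: "offset": the shift along the tool's x, y, z scaled (see below), a list of three; "twist": the turn, a rotation vector about the tool's x, y, z scaled (see below), a list of three. A call has 1 to 8 rows; each row is the pose to reach, as a shift and turn from the pose measured when the call began, along the tool's axes at that moment, turning the shorter way round; what a row does not reach only later rows make up. The controller multiplies each number of a shift by 0.5 m and each number of a turn by 360 degrees. A row lasts 1/12 s, in which the tool goes at most 41.7 mm and 7.16 degrees, less where a joint would pass 70% of its speed; a pose out of reach is approached as far as the arm can. A call with a number of a shift or a turn outside -1 to 1 is refused whole. A call with a gripper value outside its range is refused whole. "grip" is the opening, from 0 (shut) to 1 (fully open), set as the call begins (left out, the last holds). The fingers move at their own pace and stop on an object; the grip force is fixed at half the most. Time passes only in rows, so rows that repeat a pose let the fingers close. It gives the time, the measured TCP pose, the force and the opening at its end, in the units of the state.
- arm.read_state(): the state, without advancing time (a new reading comes with each control period).
- viewer.get_image(name): name is "side" or "top"; returns a dict with "img" (384x512x3 uint8, red, green, blue), "vertical_fov" (degrees; the focal length in pixels is half the picture's height over the tangent of half this angle, whatever the lens; pixels are square), "cx", "cy" (the principal point, pixels), "world_from_camera" (4x4, takes a point from camera to world coordinates). Camera axes: x right, y up, looking along -z (the intrinsics and any distortion apply to the point x, -y, -z); pixel columns grow to the right and rows downward; lengths in m; the calibration is good to about 2 mm. A picture is of the moment at which its call begins. There is no depth.
- arm.job_done(): hands the job in, once; it reports no verdict.
The state is a dict: "time_s": time; "q": joint angles; "joint_vel": joint speeds; "joint_torque": joint torques, N m; "position": TCP position; "orientation": TCP orientation; "force": force on the tool from outside, world axes, zero at the start; "moment": the same for the moment, N m; "gripper_width": finger opening in m.
Only numpy, scipy, OpenCV 4.12 (cv2) and the standard library are available. Lean on these libraries where they do the work, as an engineer would, in place of code of your own. Each camera call takes 0.05 s, during which the arm holds its last target. There are 200 camera calls.

TASK

The band sealer's blue stop plates stand mixed up in the wooden stand. Sort them by length back into the two leaning racks: slide both short plates into the slots of the narrower rack and both long plates into the slots of the wider one, each pushed fully home to the bottom of its own slot. Leave the other things on the table standing where they are.

Things in the scene. Friction and masses are not known exactly. Their poses are not given: they have to be found in the camera images.
- short_plate_1: one of two short blue plastic stop plates (flat slab, both faces with a black recess and two steel screws), 85 mm long (its y axis) x 10 mm thick (x axis) x 110 mm high (z axis, up the plate); origin: centre of its underside. Starts upright in a groove of the wooden stand. Short and long plates differ in length only.
- short_plate_2: one of two short blue plastic stop plates (flat slab, both faces with a black recess and two steel screws), 85 mm long (its y axis) x 10 mm thick (x axis) x 110 mm high (z axis, up the plate); origin: centre of its underside. Starts upright in a groove of the wooden stand. Short and long plates differ in length only.
- long_plate_1: one of two long blue plastic stop plates (flat slab, both faces with a black recess and two steel screws), 125 mm long (its y axis) x 10 mm thick (x axis) x 110 mm high (z axis, up the plate); origin: centre of its underside. Starts upright in a groove of the wooden stand. Short and long plates differ in length only.
- long_plate_2: one of two long blue plastic stop plates (flat slab, both faces with a black recess and two steel screws), 125 mm long (its y axis) x 10 mm thick (x axis) x 110 mm high (z axis, up the plate); origin: centre of its underside. Starts upright in a groove of the wooden stand. Short and long plates differ in length only.
- short_rack: fixed short rack of aluminium sheet on a dark base 124 mm (x) x 101 mm (y), with two empty parallel slots side by side, each 93 x 14 mm inside, leaning 30 degrees: their mouths point up and towards the rack's -x side (roughly the robot's right, world -y). Origin: centre of the rack's underside.
- short_left_slot: left slot of the short rack, at its x = 39, z = 17 mm. Origin: centre of slot floor; z: up along the slot, out of its mouth; y: along its length; x: across its 14 mm gap. Right wall (-x, carries the lean) 50 mm, left wall and ends 30 mm, plus 9 mm flared lips on left and right walls. A plate fully home has its origin here and its axes along these, either face forward.
- short_right_slot: right slot of the short rack, at its x = -17, z = 17 mm. Origin: centre of slot floor; z: up along the slot, out of its mouth; y: along its length; x: across its 14 mm gap. Right wall (-x, carries the lean) 50 mm, left wall and ends 30 mm, plus 9 mm flared lips on left and right walls. A plate fully home has its origin here and its axes along these, either face forward.
- long_rack: fixed long rack of aluminium sheet on a dark base 124 mm (x) x 141 mm (y), with two empty parallel slots side by side, each 133 x 14 mm inside, leaning 30 degrees: their mouths point up and towards the rack's -x side (roughly the robot's right, world -y). Origin: centre of the rack's underside.
- long_left_slot: left slot of the long rack, at its x = 39, z = 17 mm. Origin: centre of slot floor; z: up along the slot, out of its mouth; y: along its length; x: across its 14 mm gap. Right wall (-x, carries the lean) 50 mm, left wall and ends 30 mm, plus 9 mm flared lips on left and right walls. A plate fully home has its origin here and its axes along these, either face forward.
- long_right_slot: right slot of the long rack, at its x = -17, z = 17 mm. Origin: centre of slot floor; z: up along the slot, out of its mouth; y: along its length; x: across its 14 mm gap. Right wall (-x, carries the lean) 50 mm, left wall and ends 30 mm, plus 9 mm flared lips on left and right walls. A plate fully home has its origin here and its axes along these, either face forward.
- stand: fixed wooden stand, 194 mm (x, roughly world y) x 130 mm (y), with four upright grooves across it at x = -69, -23, 23, 69 mm, 14 mm wide; groove floors at z = 10 mm, groove walls reach z = 42 mm. Origin: centre of its underside. One plate stands in each groove, in mixed order.
- label_roll: bystander: white and green label roll lying flat, 74 mm across, 30 mm high; origin under its centre
- tea_glass: bystander: upright clear tea glass, 62 mm across, 86 mm high; origin under its centre
- tea_tin_a: bystander: upright white tea tin, 69 mm across, 138 mm high; origin under its centre

How it is judged:
By the outcome, as a careful person would: the job done as asked, in the order asked, and still so for the second after the job is handed in, with the robot touching nothing.
It also fails if it takes over 72 s, if anything falls off the work surface, if the arm or the gripper's body presses on something with over 40 N, if the wrist force passes 120 N, or if a joint passes its speed limit or range.

## Working session

There is one attempt and no reset: what is moved stays moved. The work goes in short steps, Python scripts to look and compute and a tool call to move; the robot and the scene stay as the last step left them, time stands still between calls to the robot, and variables do not carry over. Pictures are saved under pics/ and viewed, about 8 in all and at most 12, crops included, and the job is handed in when it is done.

Besides the shell and the picture viewer there is one more tool, called by a JSON object that holds its "name" and its "arguments". arm_command: Moves the arm, as the interface text tells. Its arguments: {"type":"object","properties":{"offset":{"type":"array","items":{"type":"array","items":{"type":"number"}}},"twist":{"type":"array","items":{"type":"array","items":{"type":"number"}}},"grip":{"type":"number"}},"required":["offset","twist"]}

```bash
mkdir -p pics; ls; python3 - <<'E'
from cell import arm, viewer
import cv2,numpy as np
for n in("top","side"):
    d=viewer.get_image(n); cv2.imwrite(f"pics/{n}0.png",d["img"][:,:,::-1]); print(n,{k:(np.round(v,4).tolist() if k!="img" else v.shape) for k,v in d.items()})
s=arm.read_state();print({k:np.round(v,4).tolist() for k,v in s.items()})
E
```

```text
pics
top {'img': (384, 512, 3), 'vertical_fov': 47.6498, 'cx': 251.3118, 'cy': 203.7245, 'world_from_camera': [[-0.0131, 0.9971, -0.0755, 0.3695], [-0.9999, -0.0135, -0.0047, -0.0629], [-0.0057, 0.0754, 0.9971, 1.052], [0.0, 0.0, 0.0, 1.0]]}
side {'img': (384, 512, 3), 'vertical_fov': 56.2323, 'cx': 258.9186, 'cy': 191.1221, 'world_from_camera': [[0.9643, -0.2062, 0.1661, 0.5962], [0.2646, 0.7321, -0.6277, -0.6051], [0.0079, 0.6492, 0.7606, 0.6879], [0.0, 0.0, 0.0, 1.0]]}
{'time_s': 0.1, 'q': [1.2085, 0.592, 0.0483, 1.6097, -0.0333, 0.9427, -0.0337], 'joint_vel': [0.0011, -0.002, 0.0003, -0.0014, -0.0009, 0.0001, 0.0004], 'joint_torque': [0.0049, -54.9996, 1.5535, -19.8823, 0.0098, 0.0038, -0.0], 'position': [0.1923, -0.6983, 0.2303], 'orientation': [[0.9641, 0.2657, -0.0007], [0.2657, -0.9641, 0.0019], [-0.0001, -0.002, -1.0]], 'force': [-0.3523, 0.1713, 0.1642], 'moment': [0.0057, -0.0194, -0.0041], 'gripper_width': 0.0853}
```

View pics/top0.png

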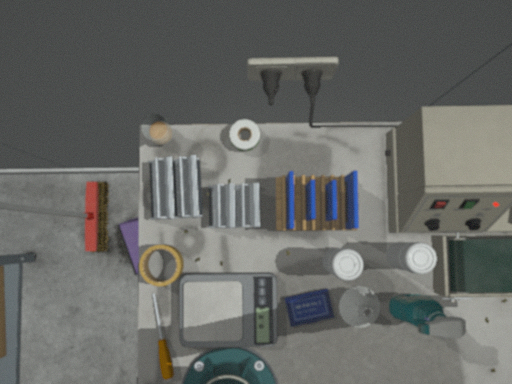

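View pics/side0.png

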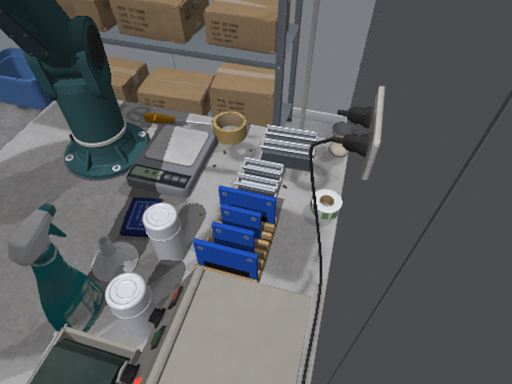

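```bash
python3 - <<'E'
import cv2
a=cv2.imread("pics/top0.png")[145:240,145:365]; cv2.imwrite("pics/topc.png",cv2.resize(a,None,fx=3.6,fy=3.6,interpolation=cv2.INTER_CUBIC))
a=cv2.imread("pics/side0.png")[120:285,180:340]; cv2.imwrite("pics/sidec.png",cv2.resize(a,None,fx=3.6,fy=3.6,interpolation=cv2.INTER_CUBIC))
E
```

```text
(no output)
```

View pics/topc.png

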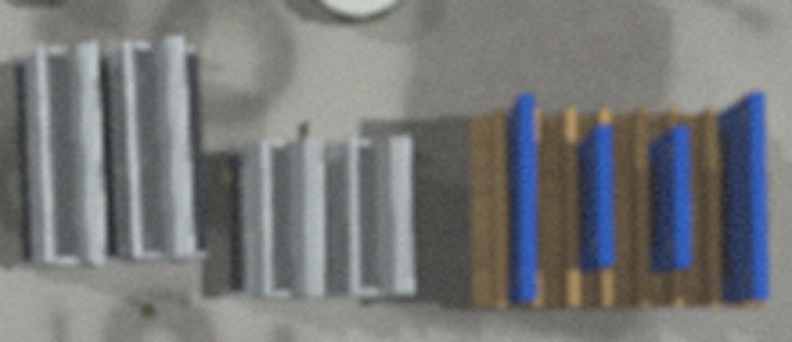

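View pics/sidec.png

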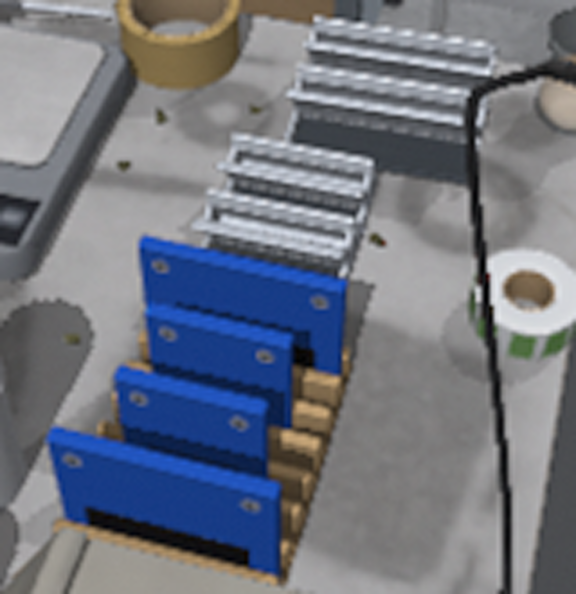

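```bash
python3 - <<'E'
import cv2,numpy as np
def crop(n,x0,x1,y0,y1,f,o):
    a=cv2.imread(n)[y0:y1,x0:x1]; a=cv2.resize(a,None,fx=f,fy=f,interpolation=cv2.INTER_LANCZOS4)
    for x in range(x0-x0%10+10,x1,10):
        cv2.line(a,(int((x+.5-x0)*f),0),(int((x+.5-x0)*f),8),(0,0,255),1)
        if x%20==0: cv2.putText(a,str(x),(int((x+.5-x0)*f)-10,20),0,.4,(0,0,255),1)
    for y in range(y0-y0%10+10,y1,10):
        cv2.line(a,(0,int((y+.5-y0)*f)),(8,int((y+.5-y0)*f)),(0,0,255),1)
        if y%20==0: cv2.putText(a,str(y),(8,int((y+.5-y0)*f)+4),0,.4,(0,0,255),1)
    cv2.imwrite(o,a)
crop("pics/top0.png",144,265,148,236,6.6,"pics/topz.png")
crop("pics/side0.png",230,325,122,196,8,"pics/sidez.png")
cv2.imwrite
# plates
for n in("top","side"):
    a=cv2.imread(f"pics/{n}0.png"); h=cv2.cvtColor(a,cv2.COLOR_BGR2HSV)
    m=cv2.inRange(h,(105,120,60),(125,255,255))
    k,l,st,c=cv2.connectedComponentsWithStats(m)
    print(n,[ (s.tolist(),np.round(cc,1).tolist()) for s,cc in zip(st[1:],c[1:]) if s[4]>60])
E
```

```text
top [([287, 171, 7, 58, 320], [290.4, 200.4]), ([348, 171, 10, 57, 393], [353.3, 200.7]), ([307, 180, 9, 39, 246], [311.3, 199.7]), ([326, 180, 11, 40, 289], [332.2, 199.7])]
side [([0, 48, 52, 61, 2019], [19.5, 81.0]), ([193, 186, 83, 94, 4086], [236.9, 230.3]), ([125, 199, 36, 32, 382], [138.6, 214.3])]
```

View pics/topz.png

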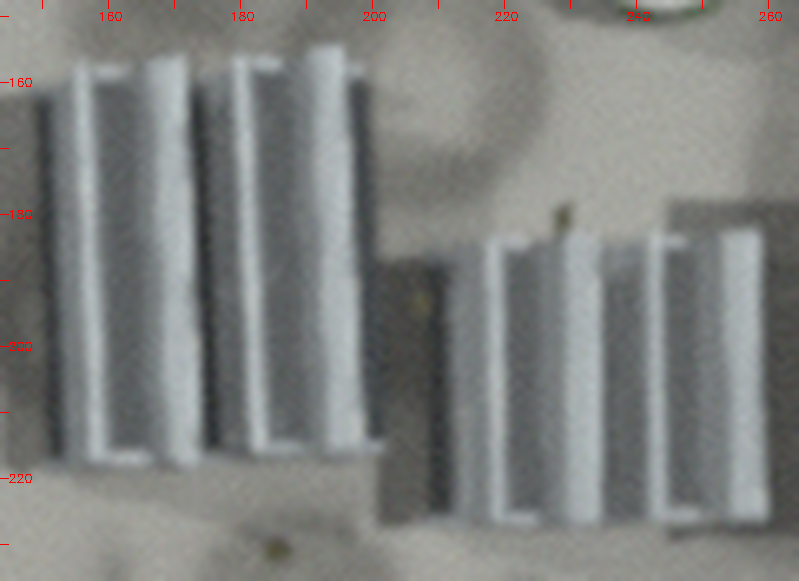

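View pics/sidez.png

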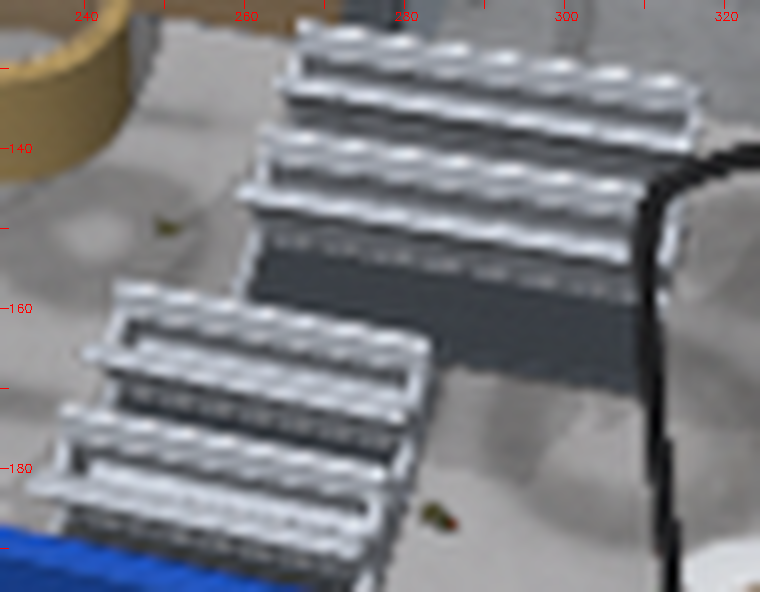

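```bash
cat > geo.py <<'E'
import numpy as np,cv2
CAM={'top':(47.6498,251.3118,203.7245,np.array([[-0.0131,0.9971,-0.0755,0.3695],[-0.9999,-0.0135,-0.0047,-0.0629],[-0.0057,0.0754,0.9971,1.052]])),
'side':(56.2323,258.9186,191.1221,np.array([[0.9643,-0.2062,0.1661,0.5962],[0.2646,0.7321,-0.6277,-0.6051],[0.0079,0.6492,0.7606,0.6879]]))}
def ray(cam,p,z):
    v,cx,cy,T=CAM[cam]; f=192/np.tan(np.radians(v/2))
    d=T[:,:3]@np.array([(p[0]-cx)/f,-(p[1]-cy)/f,-1]); return T[:,3]+d*(z-T[2,3])/d[2]
def proj(cam,P):
    v,cx,cy,T=CAM[cam]; f=192/np.tan(np.radians(v/2))
    c=T[:,:3].T@(np.array(P)-T[:,3]); return np.array([cx-f*c[0]/c[2],cy+f*c[1]/c[2]])
def rz(a): return np.array([[np.cos(a),-np.sin(a),0],[np.sin(a),np.cos(a),0],[0,0,1]])
E
python3 - <<'E'
from geo import *
from scipy.optimize import least_squares
a=cv2.imread("pics/top0.png"); m=cv2.inRange(cv2.cvtColor(a,cv2.COLOR_BGR2HSV),(105,120,60),(125,255,255))
k,l,st,c=cv2.connectedComponentsWithStats(m)
b=a.astype(int)
for i in [j for j in range(1,k) if st[j][4]>200]:
    y0,h=st[i][1],st[i][3]; pts=[]
    for r in range(y0+3,y0+h-3):
        # subpixel right edge: blueness profile
        x1=np.where(l[r]==i)[0].max(); s=(b[r,x1-3:x1+4,0]-b[r,x1-3:x1+4,2]).astype(float)
        hi=s[:3].mean();lo=s[-2:].mean(); t=(hi+lo)/2; j=np.where(s>t)[0].max(); 
        if j<6: pts.append(ray('top',(x1-3+j+(s[j]-t)/(s[j]-s[j+1]),r),.12))
    p=np.array(pts)[:,:2]; q=np.polyfit(p[:,0],p[:,1],1); 
    col=b[y0-4:y0+h+4,:,0]-b[y0-4:y0+h+4,:,2]; xs=int(np.median(np.where(l[y0+h//2]==i)[0].max()))-2
    s=col[:,xs].astype(float); t=s.max()/2; w=np.where(s>t)[0]
    e0=w[0]-(s[w[0]]-t)/(s[w[0]]-s[w[0]-1]); e1=w[-1]+(s[w[-1]]-t)/(s[w[-1]]-s[w[-1]+1])
    E0=ray('top',(xs,y0-4+e0),.12);E1=ray('top',(xs,y0-4+e1),.12)
    xc=(E0[0]+E1[0])/2
    print('plate centre',np.round([xc,np.polyval(q,xc)+.005],4),'dy/dx',round(q[0],4),'len',round(E0[0]-E1[0],4), 'side', [np.round(proj('side',(x,np.polyval(q,x),.12)),1).tolist() for x in (E0[0],E1[0])])
R={'long':[[ (93,65),(108,460),30.06,46.5],[(150,58),(169,462),7.9,56.8],[(248,58),(264,447),-25.9,46.5],[(308,47),(328,450),-48.1,56.8]],
'short':[[(502,238),(504,520),30.06,46.5],[(566,235),(568,520),7.9,56.8],[(662,238),(664,515),-25.9,46.5],[(720,233),(732,520),-48.1,56.8]]}
for n,L in R.items():
    hl={'long':68,'short':48}[n]
    def f(v,out=False):
        res=[]
        for p,q,x,z in L:
            for pt,y in((p,-hl),(q,hl)):
                P=ray('top',(pt[0]/6.6+143.5,pt[1]/6.6+147.5),z/1000)
                W=rz(v[2]+np.pi/2)@[x/1000,y/1000,0]+[v[0],v[1],0]
                res+=list((P-W)[:2])
        return np.array(res)
    s=least_squares(f,[.45,.1,0]); print(n,np.round(s.x,4),np.round(s.fun*1000,1))
    for x,z in((30.06,46.5),(7.9,56.8),(-25.9,46.5),(-48.1,56.8)):
        print([np.round(((proj('side',rz(s.x[2]+np.pi/2)@[x/1000,y/1000,0]+[s.x[0],s.x[1],z/1000])-[229.5,121.5])*8)).tolist() for y in(-hl,hl)])
E
```

```text
plate centre [ 0.4486 -0.1443] dy/dx -0.0081 len 0.1236 side [[275.2, 199.8], [218.0, 187.1]]
plate centre [ 0.4478 -0.2818] dy/dx -0.0096 len 0.1225 side [[256.4, 256.8], [193.0, 240.7]]
plate centre [ 0.4486 -0.1904] dy/dx -0.0083 len 0.0829 side [[259.7, 215.1], [219.9, 205.8]]
plate centre [ 0.4475 -0.2364] dy/dx -0.0095 len 0.0841 side [[253.0, 233.9], [211.1, 223.7]]
long [0.4882 0.1269 0.044 ] [ 2.7 -0.2 -1.7  0.1  2.  -0.3 -4.1 -1.2  2.   0.7 -0.3  1.2  2.7  0.1
 -3.2 -0.5]
[[700.0, 108.0], [307.0, 48.0]]
[[696.0, 127.0], [294.0, 66.0]]
[[679.0, 218.0], [273.0, 154.0]]
[[674.0, 240.0], [259.0, 174.0]]
short [ 0.4437 -0.0152  0.0019] [ 2.1  0.2 -1.3  0.5  1.5 -0.8 -1.9 -0.4  1.2 -0.3 -0.4  0.4  1.4  1.5
 -2.7 -1.2]
[[422.0, 367.0], [126.0, 308.0]]
[[408.0, 394.0], [105.0, 333.0]]
[[381.0, 496.0], [74.0, 433.0]]
[[365.0, 528.0], [50.0, 462.0]]
```

```bash
cat >> geo.py <<'E'
from scipy.spatial.transform import Rotation as Ro
def tool(a,tilt): return rz(a)@Ro.from_rotvec([np.radians(tilt),0,0]).as_matrix()@np.diag([1.,-1,-1])
def plan(*targets,start=None):
    """targets: (pos,yaw,tilt); prints each as one call, each start assumed reached"""
    if start is None:
        from cell import arm
        s=arm.read_state(); p,R=np.array(s['position']),np.array(s['orientation'])
        print('t',round(s['time_s'],2),'p',np.round(p,4),'w',round(s['gripper_width'],4),'F',np.round(s['force'],1))
    else: p,R=np.array(start[0]),tool(*start[1:])
    for t in targets:
        q,Q=np.array(t[0],float),tool(t[1],t[2])
        d=R.T@(q-p); r=Ro.from_matrix(R.T@Q).as_rotvec()
        print('off',np.round(d/.5,4),'tw',np.round(r/2/np.pi,4),'rows',round(max(np.linalg.norm(d)/.0417,np.degrees(np.linalg.norm(r))/7.16),1))
        p,R=q,Q
SL={'sl':((.4436,.0238,.017),.002),'sr':((.4437,-.0322,.017),.002),'ll':((.4865,.1659,.017),.044),'lr':((.4889,.1099,.017),.044)}
def slot(n,h): # plate bottom h metres above slot floor; TCP 78 mm above bottom
    o,a=SL[n]; u=rz(a)@np.array([0,-.5,.8660]); return (np.array(o)+(h+.078)*u,a,30)
PL={1:(.4486,-.1443),2:(.4486,-.1904),3:(.4475,-.2364),4:(.4478,-.2818)}
def plate(n,z): return ((*PL[n],z),-.009,0)
E
python3 -c "
from geo import *
plan(((.1923,-.6983,.45),.269,0),plate(2,.45),plate(2,.21),plate(2,.088),plate(2,.22),slot('sl',.09),slot('sl',0))"
```

```text
t 0.1 p [ 0.1923 -0.6983  0.2303] w 0.0853 F [-0.4  0.2  0.2]
off [-2.000e-04 -8.000e-04 -4.395e-01] tw [-0.0003  0.     -0.    ] rows 5.3
off [ 0.7641 -0.843   0.    ] tw [0.     0.     0.0442] rows 13.6
off [0.   0.   0.48] tw [0. 0. 0.] rows 5.8
off [0.    0.    0.244] tw [0. 0. 0.] rows 2.9
off [ 0.     0.    -0.264] tw [0. 0. 0.] rows 3.2
off [-0.012  -0.2603  0.115 ] tw [ 0.0833 -0.0005 -0.0017] rows 4.2
off [-0.   -0.    0.18] tw [0. 0. 0.] rows 2.2
```

{"name": "arm_command", "arguments": {"offset": [[0,0,-0.44],[0,0,-0.44],[0,0,-0.44],[0,0,-0.44],[0,0,-0.44],[0,0,-0.44]], "twist": [[0,0,0],[0,0,0],[0,0,0],[0,0,0],[0,0,0],[0,0,0]], "grip": 0.35}}

```text
time_s: 0.6
position: [0.193, -0.7011, 0.4588]
orientation: [[0.964, 0.265, 0.003], [0.265, -0.964, -0.01], [0.0, 0.011, -1.0]]
force: [0.9, -0.4, 1.6]
gripper_width: 0.0302
```

{"name": "arm_command", "arguments": {"offset": [[0.76,-0.84,0],[0.76,-0.84,0],[0.76,-0.84,0],[0.76,-0.84,0],[0.76,-0.84,0],[0.76,-0.84,0],[0.76,-0.84,0],[0.76,-0.84,0]], "twist": [[0,0,0.044],[0,0,0.044],[0,0,0.044],[0,0,0.044],[0,0,0.044],[0,0,0.044],[0,0,0.044],[0,0,0.044]]}}

```text
time_s: 1.27
position: [0.3436, -0.3991, 0.4523]
orientation: [[1.0, -0.008, 0.003], [-0.008, -1.0, -0.01], [0.003, 0.01, -1.0]]
force: [0.6, -0.4, -0.4]
gripper_width: 0.0298
```

```bash
python3 -c "
from geo import *
plan(plate(2,.30))"
```

```text
t 1.27 p [ 0.3436 -0.3991  0.4523] w 0.0298 F [ 0.6 -0.4 -0.4]
off [ 0.2059 -0.4221  0.3011] tw [ 0.0016 -0.0005  0.0002] rows 6.7
```

{"name": "arm_command", "arguments": {"offset": [[0.206,-0.422,0.3],[0.206,-0.422,0.3],[0.206,-0.422,0.3],[0.206,-0.422,0.3],[0.206,-0.422,0.3],[0.206,-0.422,0.3],[0.206,-0.422,0.3],[0.206,-0.422,0.3]], "twist": [[0.0016,-0.0005,0],[0.0016,-0.0005,0],[0.0016,-0.0005,0],[0.0016,-0.0005,0],[0.0016,-0.0005,0],[0.0016,-0.0005,0],[0.0016,-0.0005,0],[0.0016,-0.0005,0]]}}

```text
time_s: 1.93
position: [0.4487, -0.1834, 0.297]
orientation: [[1.0, 0.002, -0.006], [0.002, -1.0, 0.006], [-0.006, -0.006, -1.0]]
force: [0.6, -0.5, -0.1]
gripper_width: 0.0299
```

```bash
python3 -c "
from geo import *
plan(plate(2,.15))"
```

```text
t 1.93 p [ 0.4487 -0.1834  0.297 ] w 0.0299 F [ 0.6 -0.5 -0.1]
off [0.0014 0.0157 0.2939] tw [-0.0009  0.0009  0.0018] rows 3.5
```

{"name": "arm_command", "arguments": {"offset": [[0.001,0.016,0.1],[0.001,0.016,0.17],[0.001,0.016,0.24],[0.001,0.016,0.294],[0.001,0.016,0.294],[0.001,0.016,0.294],[0.001,0.016,0.294],[0.001,0.016,0.294]], "twist": [[-0.001,0.001,0.002],[-0.001,0.001,0.002],[-0.001,0.001,0.002],[-0.001,0.001,0.002],[-0.001,0.001,0.002],[-0.001,0.001,0.002],[-0.001,0.001,0.002],[-0.001,0.001,0.002]]}}

```text
time_s: 2.6
position: [0.4501, -0.1914, 0.152]
orientation: [[1.0, -0.011, 0.005], [-0.011, -1.0, -0.002], [0.005, 0.002, -1.0]]
force: [-0.3, -0.4, 0.6]
gripper_width: 0.0299
```

```bash
python3 -c "
from geo import *
plan(plate(2,.088))
from cell import viewer
for n in('top','side'):
    d=viewer.get_image(n); cv2.imwrite(f'pics/{n}1.png',d['img'][:,:,::-1])
a=cv2.imread('pics/top1.png')[120:250,230:380]; b=cv2.imread('pics/side1.png')[120:290,170:300]
cv2.imwrite('pics/both1.png',np.hstack([cv2.resize(a,(460,400),interpolation=2),cv2.resize(b,(306,400),interpolation=2)]))"
```

```text
t 2.6 p [ 0.4501 -0.1914  0.152 ] w 0.0299 F [-0.3 -0.4  0.6]
off [-0.0035 -0.0022  0.128 ] tw [ 0.0003 -0.0008 -0.0003] rows 1.5
```

View pics/both1.png

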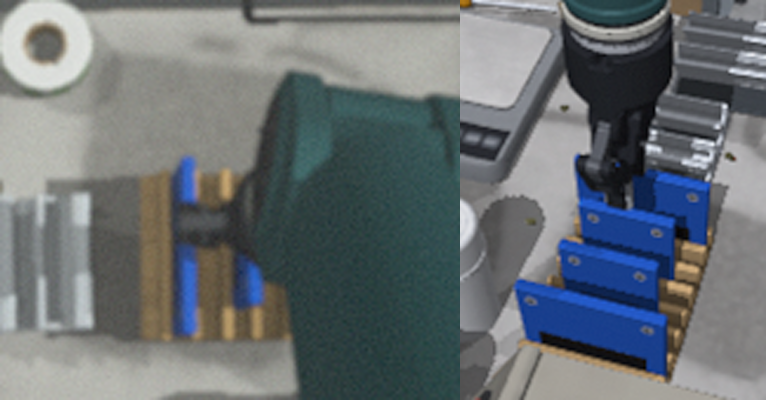

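The picture shows the gripper above the second plate (about 625,200 in the crop, plate spanning 580–675), with the fingers either side of it. I'll descend and grip.

{"name": "arm_command", "arguments": {"offset": [[-0.003,-0.002,0.05],[-0.003,-0.002,0.09],[-0.003,-0.002,0.12],[-0.003,-0.002,0.128],[-0.003,-0.002,0.128],[-0.003,-0.002,0.128]], "twist": [[0,-0.0008,0],[0,-0.0008,0],[0,-0.0008,0],[0,-0.0008,0],[0,-0.0008,0],[0,-0.0008,0]]}}

```text
time_s: 3.2
position: [0.4493, -0.1906, 0.0888]
orientation: [[1.0, -0.011, 0.001], [-0.011, -1.0, -0.003], [0.001, 0.003, -1.0]]
force: [-0.1, -0.2, 0.3]
gripper_width: 0.0301
```

{"name": "arm_command", "arguments": {"offset": [[0,0,0],[0,0,0],[0,0,0],[0,0,0],[0,0,0]], "twist": [[0,0,0],[0,0,0],[0,0,0],[0,0,0],[0,0,0]], "grip": 0}}

```text
time_s: 3.62
position: [0.4505, -0.1908, 0.0902]
orientation: [[1.0, -0.011, 0.004], [-0.011, -1.0, -0.003], [0.004, 0.003, -1.0]]
force: [-0.3, 1.5, 8.2]
gripper_width: 0.0093
```

```bash
python3 -c "
from geo import *
plan(plate(2,.22),slot('sl',.09))"
```

```text
t 3.62 p [ 0.4505 -0.1908  0.0902] w 0.0093 F [-0.3  1.5  8.2]
off [-2.700e-03  2.000e-04 -2.597e-01] tw [ 0.0005 -0.0006 -0.0003] rows 3.1
off [-0.012  -0.2603  0.115 ] tw [ 0.0833 -0.0005 -0.0017] rows 4.2
```

{"name": "arm_command", "arguments": {"offset": [[0,0,-0.05],[0,0,-0.1],[0,0,-0.16],[0,0,-0.22],[0,0,-0.26],[0,0,-0.26]], "twist": [[0,0,0],[0,0,0],[0,0,0],[0,0,0],[0,0,0],[0,0,0]]}}

```text
time_s: 4.12
position: [0.4527, -0.1913, 0.2247]
orientation: [[1.0, -0.011, 0.013], [-0.011, -1.0, -0.007], [0.013, 0.007, -1.0]]
force: [0.2, 0.1, -1.2]
gripper_width: 0.0093
```

```bash
python3 -c "
from geo import *
plan(slot('sl',.12))"
```

```text
t 4.12 p [ 0.4527 -0.1913  0.2247] w 0.0093 F [ 0.2  0.1 -1.2]
off [-0.0212 -0.2325  0.0706] tw [ 0.0844 -0.0025 -0.0015] rows 4.2
```

{"name": "arm_command", "arguments": {"offset": [[-0.005,-0.04,0.01],[-0.01,-0.09,0.02],[-0.018,-0.14,0.04],[-0.018,-0.19,0.06],[-0.018,-0.232,0.07],[-0.018,-0.232,0.07],[-0.018,-0.232,0.07],[-0.018,-0.232,0.07]], "twist": [[0.015,0,0],[0.032,-0.001,0],[0.05,-0.002,-0.001],[0.068,-0.002,-0.001],[0.0844,-0.0025,-0.0015],[0.0844,-0.0025,-0.0015],[0.0844,-0.0025,-0.0015],[0.0844,-0.0025,-0.0015]]}}

```text
time_s: 4.78
position: [0.4455, -0.0762, 0.1887]
orientation: [[1.0, 0.001, -0.001], [0.002, -0.867, 0.498], [0.0, -0.498, -0.867]]
force: [0.6, -0.6, 0.0]
gripper_width: 0.0092
```

```bash
python3 -c "
from geo import *
from cell import arm
print(np.round(arm.read_state()['orientation'],3).tolist(),np.round(arm.read_state()['q'],2))
plan(slot('sl',.062))
plan(slot('sl',.002))"
```

```text
[[1.0, 0.001, -0.001], [0.002, -0.867, 0.498], [0.0, -0.498, -0.867]] [ 0.74  0.48 -0.47  2.16 -0.42  0.76 -0.93]
t 4.78 p [ 0.4455 -0.0762  0.1887] w 0.0092 F [ 0.6 -0.6  0. ]
off [-0.0034 -0.0018  0.1173] tw [ 0.0004 -0.0001 -0.    ] rows 1.4
t 4.78 p [ 0.4455 -0.0762  0.1887] w 0.0092 F [ 0.6 -0.6  0. ]
off [-0.0034 -0.0021  0.2373] tw [ 0.0004 -0.0001 -0.    ] rows 2.8
```

{"name": "arm_command", "arguments": {"offset": [[0,-0.002,0.05],[0,-0.002,0.09],[0,-0.002,0.113],[0,-0.002,0.113],[0,-0.002,0.113]], "twist": [[0,0,0],[0,0,0],[0,0,0],[0,0,0],[0,0,0]]}}

```text
time_s: 5.2
position: [0.4458, -0.0471, 0.1407]
orientation: [[1.0, 0.003, -0.001], [0.003, -0.868, 0.496], [0.001, -0.496, -0.868]]
force: [0.5, -0.3, -1.8]
gripper_width: 0.0091
```

```bash
python3 -c "
from geo import *
plan(slot('sl',.002))
from cell import viewer
for n in('top','side'):
    d=viewer.get_image(n); cv2.imwrite(f'pics/{n}2.png',d['img'][:,:,::-1])
a=cv2.imread('pics/top2.png')[160:240,190:290]; b=cv2.imread('pics/side2.png')[120:210,210:310]
cv2.imwrite('pics/both2.png',np.hstack([cv2.resize(a,None,fx=4,fy=4,interpolation=2)[:320],cv2.resize(b,None,fx=4,fy=3.5556,interpolation=2)]))"
```

```text
t 5.2 p [ 0.4458 -0.0471  0.1407] w 0.0091 F [ 0.5 -0.3 -1.8]
off [-0.0042  0.0003  0.1251] tw [ 0.0007 -0.0001  0.0002] rows 1.5
```

View pics/both2.png

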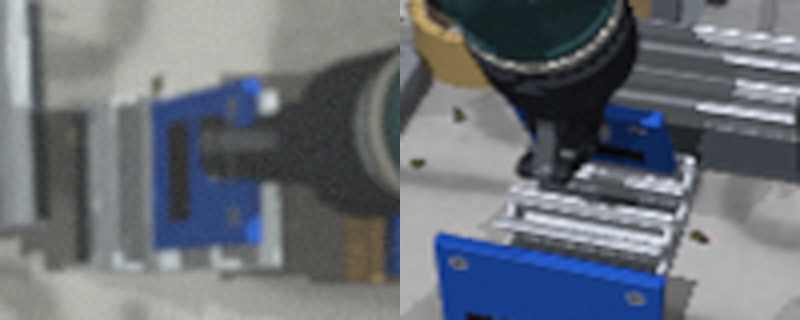

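The plate's bottom edge sits right over the left slot mouth (top crop col 153, rows 103–248). It's about 2 mm too far in +x, which I'll correct during insertion.

{"name": "arm_command", "arguments": {"offset": [[-0.004,0,0.01],[-0.004,0,0.025],[-0.004,0,0.042],[-0.004,0,0.06],[-0.004,0,0.078],[-0.004,0,0.096],[-0.004,0,0.11],[-0.004,0,0.115]], "twist": [[0,0,0],[0,0,0],[0,0,0],[0,0,0],[0,0,0],[0,0,0],[0,0,0],[0,0,0]]}}

```text
time_s: 5.97
position: [0.4439, -0.0184, 0.09]
orientation: [[1.0, 0.002, -0.001], [0.002, -0.868, 0.497], [0.001, -0.497, -0.868]]
force: [-0.1, 0.5, -0.2]
gripper_width: 0.0092
```

```bash
python3 -c "
from geo import *
plan(slot('sl',.002))"
```

```text
t 5.97 p [ 0.4439 -0.0184  0.09  ] w 0.0092 F [-0.1  0.5 -0.2]
off [-0.0004 -0.      0.0086] tw [ 0.0006 -0.      0.0001] rows 0.1
```

{"name": "arm_command", "arguments": {"offset": [[0,0,0.004],[0,0,0.008],[0,0,0.012],[0,0,0.014],[0,0,0.014]], "twist": [[0,0,0],[0,0,0],[0,0,0],[0,0,0],[0,0,0]]}}

```text
time_s: 6.38
position: [0.4436, -0.0165, 0.0862]
orientation: [[1.0, 0.001, -0.001], [0.001, -0.868, 0.497], [-0.0, -0.497, -0.868]]
force: [-5.8, -13.4, 28.0]
gripper_width: 0.009
```

{"name": "arm_command", "arguments": {"offset": [[0,0,0],[0,0,0],[0,0,0],[0,0,0]], "twist": [[0,0,0],[0,0,0],[0,0,0],[0,0,0]], "grip": 0.3}}

```text
time_s: 6.72
position: [0.4437, -0.0163, 0.0861]
orientation: [[1.0, 0.001, -0.001], [0.002, -0.867, 0.497], [0.0, -0.497, -0.867]]
force: [0.7, -0.6, 0.5]
gripper_width: 0.0255
```

{"name": "arm_command", "arguments": {"offset": [[0,0,-0.03],[0,0,-0.09],[0,0,-0.16],[0,0,-0.24],[0,0,-0.3],[0,0,-0.3]], "twist": [[0,0,0],[0,0,0],[0,0,0],[0,0,0],[0,0,0],[0,0,0]]}}

```text
time_s: 7.22
position: [0.4474, -0.095, 0.2199]
orientation: [[1.0, 0.001, 0.009], [-0.003, -0.87, 0.492], [0.008, -0.492, -0.87]]
force: [0.7, 0.1, -0.5]
gripper_width: 0.0254
```

```bash
python3 -c "
from geo import *
plan(plate(3,.21))
from cell import viewer
d=viewer.get_image('side'); cv2.imwrite('pics/side3.png',d['img'][:,:,::-1])
d=viewer.get_image('top'); cv2.imwrite('pics/top3.png',d['img'][:,:,::-1])
"
```

```text
t 7.22 p [ 0.4474 -0.095   0.2199] w 0.0254 F [ 0.7  0.1 -0.5]
off [ 0.001   0.2559 -0.1219] tw [-0.0819 -0.0011  0.0012] rows 4.1
```

{"name": "arm_command", "arguments": {"offset": [[0,0.05,-0.03],[0,0.11,-0.06],[0,0.17,-0.08],[0,0.22,-0.1],[0.001,0.256,-0.122],[0.001,0.256,-0.122],[0.001,0.256,-0.122],[0.001,0.256,-0.122]], "twist": [[-0.016,0,0],[-0.032,0,0],[-0.048,0,0],[-0.066,-0.001,0.001],[-0.082,-0.001,0.001],[-0.082,-0.001,0.001],[-0.082,-0.001,0.001],[-0.082,-0.001,0.001]]}}

```text
time_s: 7.98
position: [0.4443, -0.2311, 0.2051]
orientation: [[1.0, -0.002, -0.008], [-0.002, -1.0, 0.008], [-0.008, -0.008, -1.0]]
force: [-0.1, -0.7, -0.6]
gripper_width: 0.0251
```

```bash
python3 -c "
from geo import *
plan(plate(3,.088))"
```

```text
t 7.98 p [ 0.4443 -0.2311  0.2051] w 0.0251 F [-0.1 -0.7 -0.6]
off [0.0083 0.0125 0.234 ] tw [-0.0013  0.0013  0.0011] rows 2.8
```

{"name": "arm_command", "arguments": {"offset": [[0.008,0.012,0.03],[0.008,0.012,0.08],[0.008,0.012,0.12],[0.008,0.012,0.12],[0.008,0.012,0.12],[0.008,0.012,0.12]], "twist": [[-0.001,0.001,0.001],[-0.001,0.001,0.001],[-0.001,0.001,0.001],[-0.001,0.001,0.001],[-0.001,0.001,0.001],[-0.001,0.001,0.001]]}}

```text
time_s: 8.48
position: [0.4481, -0.2367, 0.1453]
orientation: [[1.0, -0.009, -0.002], [-0.009, -1.0, 0.002], [-0.002, -0.002, -1.0]]
force: [0.9, 0.3, 0.5]
gripper_width: 0.0255
```

```bash
python3 -c "
from geo import *
plan(plate(3,.088))"
```

```text
t 8.48 p [ 0.4481 -0.2367  0.1453] w 0.0255 F [0.9 0.3 0.5]
off [-0.0009 -0.0003  0.1147] tw [-0.0004  0.0003  0.    ] rows 1.4
```

{"name": "arm_command", "arguments": {"offset": [[-0.001,0,0.03],[-0.001,0,0.07],[-0.001,0,0.1],[-0.001,0,0.114],[-0.001,0,0.114],[-0.001,0,0.114]], "twist": [[0,0,0],[0,0,0],[0,0,0],[0,0,0],[0,0,0],[0,0,0]]}}

```text
time_s: 8.98
position: [0.448, -0.2368, 0.089]
orientation: [[1.0, -0.009, -0.001], [-0.009, -1.0, 0.002], [-0.001, -0.002, -1.0]]
force: [-0.2, 0.5, -0.0]
gripper_width: 0.0255
```

{"name": "arm_command", "arguments": {"offset": [[0,0,0],[0,0,0],[0,0,0],[0,0,0],[0,0,0]], "twist": [[0,0,0],[0,0,0],[0,0,0],[0,0,0],[0,0,0]], "grip": 0}}

```text
time_s: 9.4
position: [0.4491, -0.237, 0.0904]
orientation: [[1.0, -0.009, 0.002], [-0.009, -1.0, 0.001], [0.002, -0.001, -1.0]]
force: [-0.4, 1.7, 6.7]
gripper_width: 0.0089
```

{"name": "arm_command", "arguments": {"offset": [[0,0,-0.05],[0,0,-0.1],[0,0,-0.16],[0,0,-0.22],[0,0,-0.27],[0,0,-0.27]], "twist": [[0,0,0],[0,0,0],[0,0,0],[0,0,0],[0,0,0],[0,0,0]]}}

```text
time_s: 9.9
position: [0.4519, -0.2386, 0.2305]
orientation: [[1.0, -0.009, 0.011], [-0.009, -1.0, -0.003], [0.011, 0.003, -1.0]]
force: [1.3, -0.3, -1.2]
gripper_width: 0.0091
```

```bash
python3 -c "
from geo import *
plan(slot('sr',.12))"
```

```text
t 9.9 p [ 0.4519 -0.2386  0.2305] w 0.0091 F [ 1.3 -0.3 -1.2]
off [-0.0189 -0.2149  0.0831] tw [ 0.0838 -0.0022 -0.0013] rows 4.2
```

{"name": "arm_command", "arguments": {"offset": [[-0.005,-0.04,0],[-0.01,-0.09,0],[-0.015,-0.14,0.01],[-0.017,-0.19,0.03],[-0.017,-0.215,0.06],[-0.017,-0.215,0.083],[-0.017,-0.215,0.083],[-0.017,-0.215,0.083]], "twist": [[0.016,0,0],[0.033,-0.001,0],[0.05,-0.002,-0.001],[0.068,-0.002,-0.001],[0.084,-0.0022,-0.0013],[0.084,-0.0022,-0.0013],[0.084,-0.0022,-0.0013],[0.084,-0.0022,-0.0013]]}}

```text
time_s: 10.57
position: [0.4443, -0.1313, 0.1879]
orientation: [[1.0, 0.001, -0.002], [0.002, -0.866, 0.5], [-0.002, -0.5, -0.866]]
force: [-0.5, -0.4, -0.6]
gripper_width: 0.0091
```

```bash
python3 -c "
from geo import *
plan(slot('sr',.062))"
```

```text
t 10.57 p [ 0.4443 -0.1313  0.1879] w 0.0091 F [-0.5 -0.4 -0.6]
off [-0.0006 -0.0008  0.1151] tw [-0.      0.0002 -0.0002] rows 1.4
```

{"name": "arm_command", "arguments": {"offset": [[-0.001,-0.001,0.05],[-0.001,-0.001,0.09],[-0.001,-0.001,0.115],[-0.001,-0.001,0.115],[-0.001,-0.001,0.115]], "twist": [[0,0,0],[0,0,0],[0,0,0],[0,0,0],[0,0,0]]}}

```text
time_s: 10.98
position: [0.4441, -0.1018, 0.1391]
orientation: [[1.0, 0.003, -0.002], [0.004, -0.867, 0.499], [-0.001, -0.499, -0.867]]
force: [0.3, -0.6, -1.9]
gripper_width: 0.009
```

```bash
python3 -c "
from geo import *
plan(slot('sr',.002))"
```

```text
t 10.98 p [ 0.4441 -0.1018  0.1391] w 0.009 F [ 0.3 -0.6 -1.9]
off [-0.0004  0.0013  0.121 ] tw [0.0003 0.0002 0.0002] rows 1.5
```

{"name": "arm_command", "arguments": {"offset": [[0,0.001,0.01],[0,0.001,0.025],[0,0.001,0.042],[0,0.001,0.06],[0,0.001,0.078],[0,0.001,0.095],[0,0.001,0.108],[0,0.001,0.113]], "twist": [[0,0,0],[0,0,0],[0,0,0],[0,0,0],[0,0,0],[0,0,0],[0,0,0],[0,0,0]]}}

```text
time_s: 11.65
position: [0.4443, -0.0733, 0.0899]
orientation: [[1.0, 0.004, -0.003], [0.005, -0.866, 0.499], [-0.0, -0.499, -0.866]]
force: [1.2, 0.0, -2.1]
gripper_width: 0.0088
```

{"name": "arm_command", "arguments": {"offset": [[0,0,0.004],[0,0,0.008],[0,0,0.011],[0,0,0.013],[0,0,0.013]], "twist": [[0,0,0],[0,0,0],[0,0,0],[0,0,0],[0,0,0]]}}

```text
time_s: 12.07
position: [0.4444, -0.0706, 0.0876]
orientation: [[1.0, 0.004, -0.003], [0.005, -0.866, 0.5], [-0.0, -0.5, -0.866]]
force: [-9.0, -9.5, 39.4]
gripper_width: 0.0091
```

```bash
python3 -c "
from geo import *
plan(slot('sr',.002))"
```

```text
t 12.07 p [ 0.4444 -0.0706  0.0876] w 0.0091 F [-9.  -9.5 39.4]
off [-0.0012  0.004   0.0006] tw [-0.0001  0.0003  0.0004] rows 0.1
```

{"name": "arm_command", "arguments": {"offset": [[0,0,-0.004],[0,0,-0.004],[0,0,-0.004]], "twist": [[0,0,0],[0,0,0],[0,0,0]]}}

```text
time_s: 12.32
position: [0.4449, -0.0718, 0.0892]
orientation: [[1.0, 0.004, -0.002], [0.005, -0.866, 0.5], [0.001, -0.5, -0.866]]
force: [-0.2, -0.7, 5.2]
gripper_width: 0.009
```

{"name": "arm_command", "arguments": {"offset": [[0,0,0],[0,0,0],[0,0,0],[0,0,0]], "twist": [[0,0,0],[0,0,0],[0,0,0],[0,0,0]], "grip": 0.3}}

```text
time_s: 12.65
position: [0.4447, -0.0711, 0.089]
orientation: [[1.0, 0.005, -0.003], [0.005, -0.865, 0.501], [-0.0, -0.501, -0.865]]
force: [-0.1, 1.7, 0.6]
gripper_width: 0.0256
```

{"name": "arm_command", "arguments": {"offset": [[0,0,-0.03],[0,0,-0.09],[0,0,-0.16],[0,0,-0.24],[0,0,-0.32],[0,0,-0.36],[0,0,-0.36]], "twist": [[0,0,0],[0,0,0],[0,0,0],[0,0,0],[0,0,0],[0,0,0],[0,0,0]]}}

```text
time_s: 13.23
position: [0.4476, -0.1654, 0.2478]
orientation: [[1.0, 0.004, 0.005], [0.001, -0.868, 0.496], [0.007, -0.496, -0.868]]
force: [1.5, 0.7, -1.2]
gripper_width: 0.0253
```

```bash
python3 -c "
from geo import *
plan(plate(1,.21))
from cell import viewer
for n in('top','side'):
    d=viewer.get_image(n); cv2.imwrite(f'pics/{n}4.png',d['img'][:,:,::-1])
a=cv2.imread('pics/top4.png')[145:245,145:295]; b=cv2.imread('pics/side4.png')[110:240,190:320]
cv2.imwrite('pics/both4.png',np.hstack([cv2.resize(a,(450,390),interpolation=2),cv2.resize(b,(350,390),interpolation=2)]))"
```

```text
t 13.23 p [ 0.4476 -0.1654  0.2478] w 0.0253 F [ 1.5  0.7 -1.2]
off [0.0015 0.0008 0.0865] tw [-0.0826 -0.0006  0.0018] rows 4.2
```

View pics/both4.png

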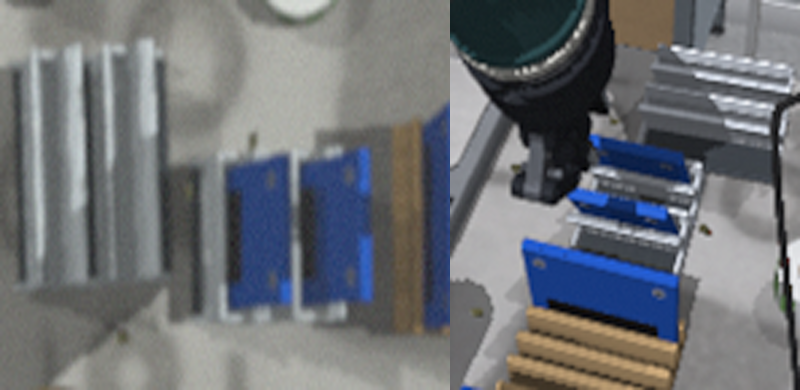

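```bash
cat >> geo.py <<'E'
def blobs(f,cam,n0=40):
    a=cv2.imread(f); m=cv2.inRange(cv2.cvtColor(a,cv2.COLOR_BGR2HSV),(105,120,45),(125,255,255))
    k,l,st,c=cv2.connectedComponentsWithStats(m,connectivity=4)
    for i in range(1,k):
        if st[i][4]>n0 and 180<c[i][0]<370 and 100<c[i][1]<290:
            ys,xs=np.where(l==i); P=np.stack([xs,ys],1)
            print(cam,st[i].tolist(),'corners TL,TR,BR,BL',[P[np.argmin(P@np.array(w))].tolist() for w in((1,1),(-1,1),(-1,-1),(1,-1))])
def home(n,L):
    o,a=SL[n]; R=rz(a+np.pi/2)@Ro.from_rotvec([0,-np.pi/6,0]).as_matrix()
    for cam in('top','side'):
        print(n,cam,[np.round(proj(cam,np.array(o)+R@np.array([x,y,.11])),1).tolist() for x in(.005,-.005) for y in(-L/2,L/2)])
E
python3 -c "
from geo import *
for t in '04':
    print(t)
    for c in('top','side'): blobs(f'pics/{c}{t}.png',c)
home('sl',.085);home('sr',.085)
"
```

```text
0
top [287, 171, 7, 58, 320] corners TL,TR,BR,BL [[290, 171], [291, 171], [293, 226], [287, 227]]
top [348, 171, 10, 57, 380] corners TL,TR,BR,BL [[354, 171], [356, 171], [357, 227], [351, 226]]
top [307, 180, 9, 39, 246] corners TL,TR,BR,BL [[311, 180], [314, 180], [314, 217], [308, 218]]
top [326, 180, 11, 40, 277] corners TL,TR,BR,BL [[326, 186], [334, 180], [336, 218], [329, 219]]
side [193, 186, 83, 94, 4123] corners TL,TR,BR,BL [[219, 186], [275, 197], [257, 279], [198, 263]]
4
top [287, 171, 13, 58, 530] corners TL,TR,BR,BL [[289, 176], [297, 171], [299, 226], [287, 226]]
top [246, 183, 23, 39, 653] corners TL,TR,BR,BL [[247, 187], [267, 183], [268, 221], [246, 221]]
top [221, 186, 21, 38, 574] corners TL,TR,BR,BL [[223, 188], [240, 186], [241, 222], [222, 222]]
top [347, 207, 11, 21, 179] corners TL,TR,BR,BL [[348, 207], [356, 208], [357, 226], [347, 226]]
side [241, 155, 38, 16, 319] corners TL,TR,BR,BL [[241, 155], [275, 160], [278, 170], [246, 164]]
side [233, 172, 42, 16, 290] corners TL,TR,BR,BL [[233, 174], [268, 178], [274, 187], [233, 174]]
side [217, 190, 58, 34, 1112] corners TL,TR,BR,BL [[217, 190], [274, 202], [274, 223], [221, 211]]
side [193, 239, 65, 41, 1362] corners TL,TR,BR,BL [[194, 239], [257, 254], [257, 279], [198, 263]]
sl top [[236.4, 182.9], [236.9, 222.1], [240.5, 183.1], [241.0, 222.1]]
sl side [[277.6, 158.6], [241.8, 151.6], [276.6, 162.7], [240.8, 155.7]]
sr top [[262.2, 182.5], [262.9, 221.7], [266.2, 182.7], [266.9, 221.7]]
sr side [[271.6, 176.0], [234.4, 168.4], [270.6, 180.4], [233.3, 172.7]]
```

```bash
python3 -c "
from geo import *
plan(slot('sr',.05),slot('sr',.033))
print(ray('top',(299.5,200),.119))"
```

```text
t 13.33 p [ 0.445  -0.1615  0.2447] w 0.0256 F [-0.3  0.1 -0.1]
off [-0.0018  0.0038  0.2677] tw [-0.0001  0.0002  0.0004] rows 3.2
off [ 0.    -0.     0.034] tw [0. 0. 0.] rows 0.4
[ 0.44678088 -0.16230257  0.119     ]
```

{"name": "arm_command", "arguments": {"offset": [[-0.002,0.003,0.05],[-0.002,0.003,0.11],[-0.002,0.003,0.17],[-0.002,0.003,0.22],[-0.002,0.003,0.255],[-0.002,0.003,0.267],[-0.002,0.003,0.267],[-0.002,0.003,0.267]], "twist": [[0,0,0],[0,0,0],[0,0,0],[0,0,0],[0,0,0],[0,0,0],[0,0,0],[0,0,0]], "grip": 0}}

```text
time_s: 14.0
position: [0.4432, -0.0955, 0.1279]
orientation: [[1.0, 0.004, -0.004], [0.005, -0.865, 0.501], [-0.001, -0.501, -0.865]]
force: [0.9, 0.4, 0.2]
gripper_width: 0.0001
```

{"name": "arm_command", "arguments": {"offset": [[0,0,0.01],[0,0,0.02],[0,0,0.026],[0,0,0.03],[0,0,0.034],[0,0,0.034]], "twist": [[0,0,0],[0,0,0],[0,0,0],[0,0,0],[0,0,0],[0,0,0]]}}

```text
time_s: 14.5
position: [0.443, -0.0868, 0.1131]
orientation: [[1.0, 0.004, -0.004], [0.006, -0.865, 0.502], [-0.001, -0.502, -0.865]]
force: [0.2, 0.0, -0.1]
gripper_width: 0.0005
```

```bash
python3 -c "
from geo import *
plan(slot('sr',.032))"
```

```text
t 14.5 p [ 0.443  -0.0868  0.1131] w 0.0005 F [ 0.2  0.  -0.1]
off [0.0015 0.0015 0.0011] tw [-0.0003  0.0005  0.0004] rows 0.0
```

{"name": "arm_command", "arguments": {"offset": [[0.001,0.001,0.003],[0.001,0.001,0.006],[0.001,0.001,0.008],[0.001,0.001,0.01],[0.001,0.001,0.01]], "twist": [[0,0,0],[0,0,0],[0,0,0],[0,0,0],[0,0,0]]}}

```text
time_s: 14.92
position: [0.4435, -0.0871, 0.112]
orientation: [[1.0, 0.003, -0.004], [0.004, -0.865, 0.502], [-0.002, -0.502, -0.865]]
force: [-8.4, -14.0, 37.5]
gripper_width: -0.0001
```

```bash
python3 -c "
from geo import *
plan(slot('sr',.032))
from cell import viewer
for n in('top','side'):
    d=viewer.get_image(n); cv2.imwrite(f'pics/{n}5.png',d['img'][:,:,::-1]);blobs(f'pics/{n}5.png',n)
a=cv2.imread('pics/top5.png')[165:240,205:305]; b=cv2.imread('pics/side5.png')[130:230,205:305]
cv2.imwrite('pics/both5.png',np.hstack([cv2.resize(a,(400,300),interpolation=2),cv2.resize(b,(400,300),interpolation=2)]))"
```

```text
t 14.92 p [ 0.4435 -0.0871  0.112 ] w -0.0001 F [ -8.4 -14.   37.5]
off [ 0.0005 -0.0001 -0.0005] tw [-0.0004  0.0005  0.0002] rows 0.0
top [287, 171, 12, 11, 62] corners TL,TR,BR,BL [[287, 177], [297, 171], [298, 177], [287, 180]]
top [246, 183, 23, 39, 536] corners TL,TR,BR,BL [[246, 188], [267, 183], [268, 221], [246, 221]]
top [221, 186, 21, 38, 578] corners TL,TR,BR,BL [[221, 189], [240, 186], [240, 221], [222, 223]]
top [348, 210, 11, 18, 133] corners TL,TR,BR,BL [[348, 212], [356, 210], [357, 227], [350, 224]]
top [287, 213, 13, 15, 123] corners TL,TR,BR,BL [[290, 213], [296, 214], [298, 227], [287, 227]]
side [260, 158, 19, 13, 159] corners TL,TR,BR,BL [[263, 158], [275, 160], [278, 170], [260, 167]]
side [252, 176, 23, 12, 148] corners TL,TR,BR,BL [[254, 179], [268, 178], [274, 187], [252, 182]]
side [217, 190, 58, 34, 1094] corners TL,TR,BR,BL [[217, 190], [274, 202], [274, 223], [221, 211]]
side [193, 239, 65, 41, 1363] corners TL,TR,BR,BL [[194, 239], [257, 254], [257, 279], [198, 263]]
```

View pics/both5.png

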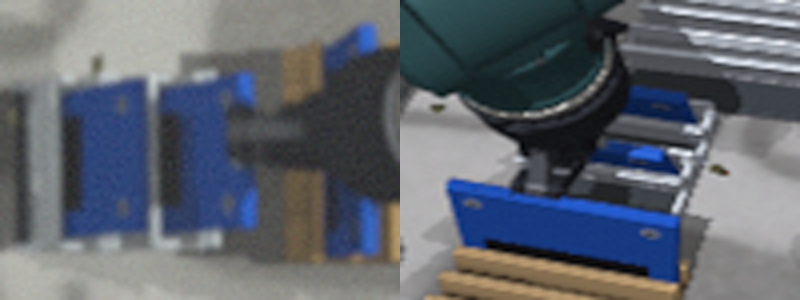

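{"name": "arm_command", "arguments": {"offset": [[0,0,-0.06],[0,0,-0.13],[0,0,-0.2],[0,0,-0.22],[0,0,-0.22]], "twist": [[0,0,0],[0,0,0],[0,0,0],[0,0,0],[0,0,0]], "grip": 0.45}}

```text
time_s: 15.43
position: [0.4459, -0.145, 0.2092]
orientation: [[1.0, 0.002, 0.003], [0.001, -0.867, 0.498], [0.003, -0.498, -0.867]]
force: [0.4, 0.2, -0.9]
gripper_width: 0.0383
```

```bash
python3 -c "
from geo import *
plan(((.4486,-.149,.21),-.009,0))"
```

```text
t 15.43 p [ 0.4459 -0.145   0.2092] w 0.0383 F [ 0.4  0.2 -0.9]
off [ 0.0054  0.0061 -0.0054] tw [-0.083  -0.0001  0.0017] rows 4.2
```

{"name": "arm_command", "arguments": {"offset": [[0.005,0.006,-0.005],[0.005,0.006,-0.005],[0.005,0.006,-0.005],[0.005,0.006,-0.005],[0.005,0.006,-0.005],[0.005,0.006,-0.005],[0.005,0.006,-0.005]], "twist": [[-0.016,0,0],[-0.033,0,0],[-0.05,0,0.001],[-0.067,0,0.001],[-0.083,0,0.0017],[-0.083,0,0.0017],[-0.083,0,0.0017]]}}

```text
time_s: 16.02
position: [0.4478, -0.1453, 0.2087]
orientation: [[1.0, -0.002, -0.002], [-0.002, -1.0, 0.002], [-0.002, -0.002, -1.0]]
force: [-0.3, 0.5, -0.1]
gripper_width: 0.0382
```

```bash
python3 -c "
from geo import *
plan(((.4486,-.149,.14),-.009,0))"
```

```text
t 16.02 p [ 0.4478 -0.1453  0.2087] w 0.0382 F [-0.3  0.5 -0.1]
off [0.002  0.0078 0.1374] tw [-0.0004  0.0003  0.0012] rows 1.7
```

{"name": "arm_command", "arguments": {"offset": [[0.002,0.008,0.03],[0.002,0.008,0.08],[0.002,0.008,0.12],[0.002,0.008,0.135],[0.002,0.008,0.135],[0.002,0.008,0.135]], "twist": [[0,0,0.001],[0,0,0.001],[0,0,0.001],[0,0,0.001],[0,0,0.001],[0,0,0.001]]}}

```text
time_s: 16.52
position: [0.448, -0.1501, 0.1407]
orientation: [[1.0, -0.01, -0.004], [-0.01, -1.0, 0.003], [-0.004, -0.003, -1.0]]
force: [1.1, -0.7, -0.2]
gripper_width: 0.0388
```

```bash
python3 -c "
from geo import *
plan(((.4486,-.149,.089),-.009,0))"
```

```text
t 16.52 p [ 0.448  -0.1501  0.1407] w 0.0388 F [ 1.1 -0.7 -0.2]
off [ 0.0015 -0.0018  0.1033] tw [-0.0005  0.0006 -0.0002] rows 1.2
```

{"name": "arm_command", "arguments": {"offset": [[0.001,0,0.03],[0.001,0,0.06],[0.001,0,0.09],[0.001,0,0.102],[0.001,0,0.102],[0.001,0,0.102]], "twist": [[0,0,0],[0,0,0],[0,0,0],[0,0,0],[0,0,0],[0,0,0]]}}

```text
time_s: 17.02
position: [0.4488, -0.1503, 0.0903]
orientation: [[1.0, -0.011, -0.003], [-0.011, -1.0, 0.003], [-0.003, -0.003, -1.0]]
force: [1.0, 0.6, 0.8]
gripper_width: 0.0382
```

{"name": "arm_command", "arguments": {"offset": [[0,-0.003,0],[0,-0.006,0],[0,-0.008,0],[0,-0.008,0],[0,-0.008,0]], "twist": [[0,0,0],[0,0,0],[0,0,0],[0,0,0],[0,0,0]], "grip": 0}}

```text
time_s: 17.43
position: [0.4497, -0.1459, 0.0914]
orientation: [[1.0, -0.01, -0.001], [-0.01, -1.0, 0.003], [-0.001, -0.003, -1.0]]
force: [-1.4, 1.5, 6.9]
gripper_width: 0.009
```

{"name": "arm_command", "arguments": {"offset": [[0,0,-0.05],[0,0,-0.1],[0,0,-0.16],[0,0,-0.22],[0,0,-0.28],[0,0,-0.28]], "twist": [[0,0,0],[0,0,0],[0,0,0],[0,0,0],[0,0,0],[0,0,0]]}}

```text
time_s: 17.93
position: [0.4533, -0.1471, 0.2368]
orientation: [[1.0, -0.01, 0.01], [-0.01, -1.0, 0.0], [0.01, -0.0, -1.0]]
force: [1.2, -0.5, -1.0]
gripper_width: 0.0091
```

```bash
python3 -c "
from geo import *
plan(slot('ll',.125))"
```

```text
t 17.93 p [ 0.4533 -0.1471  0.2368] w 0.0091 F [ 1.2 -0.5 -1. ]
off [ 0.0701 -0.4239  0.0889] tw [ 0.0833 -0.0039 -0.008 ] rows 5.3
```

{"name": "arm_command", "arguments": {"offset": [[0.01,-0.06,0],[0.02,-0.13,0],[0.035,-0.2,0],[0.05,-0.27,0.01],[0.06,-0.34,0.03],[0.072,-0.4,0.06],[0.072,-0.424,0.088],[0.072,-0.424,0.088]], "twist": [[0.014,0,-0.001],[0.028,-0.001,-0.002],[0.042,-0.002,-0.004],[0.056,-0.003,-0.005],[0.07,-0.003,-0.007],[0.083,-0.004,-0.008],[0.083,-0.004,-0.008],[0.083,-0.004,-0.008]]}}

```text
time_s: 18.6
position: [0.4893, 0.0667, 0.1907]
orientation: [[0.999, 0.038, -0.03], [0.048, -0.865, 0.5], [-0.007, -0.501, -0.866]]
force: [-0.8, 0.7, -1.6]
gripper_width: 0.0088
```

```bash
python3 -c "
from geo import *
plan(slot('ll',.063))"
```

```text
t 18.6 p [0.4893 0.0667 0.1907] w 0.0088 F [-0.8  0.7 -1.6]
off [0.0041 0.0021 0.1181] tw [-0.0001  0.0013 -0.    ] rows 1.4
```

{"name": "arm_command", "arguments": {"offset": [[0.004,0.002,0.05],[0.005,0.002,0.09],[0.006,0.002,0.117],[0.006,0.002,0.117],[0.006,0.002,0.117],[0.006,0.002,0.117]], "twist": [[0,0.001,0],[0,0.001,0],[0,0.001,0],[0,0.001,0],[0,0.001,0],[0,0.001,0]]}}

```text
time_s: 19.1
position: [0.4912, 0.0944, 0.1403]
orientation: [[0.999, 0.038, -0.022], [0.044, -0.865, 0.499], [-0.0, -0.5, -0.866]]
force: [0.6, 0.0, -1.6]
gripper_width: 0.0086
```

```bash
python3 -c "
from geo import *
plan(slot('ll',.002))
from cell import viewer
for n in('top','side'):
    d=viewer.get_image(n); cv2.imwrite(f'pics/{n}6.png',d['img'][:,:,::-1])
a=cv2.imread('pics/top6.png')[145:235,145:235]; b=cv2.imread('pics/side6.png')[100:190,240:330]
cv2.imwrite('pics/both6.png',np.hstack([cv2.resize(a,(400,400),interpolation=2),cv2.resize(b,(400,400),interpolation=2)]))"
```

```text
t 19.1 p [0.4912 0.0944 0.1403] w 0.0086 F [ 0.6  0.  -1.6]
off [-0.0031 -0.0009  0.1253] tw [ 0. -0. -0.] rows 1.5
```

View pics/both6.png

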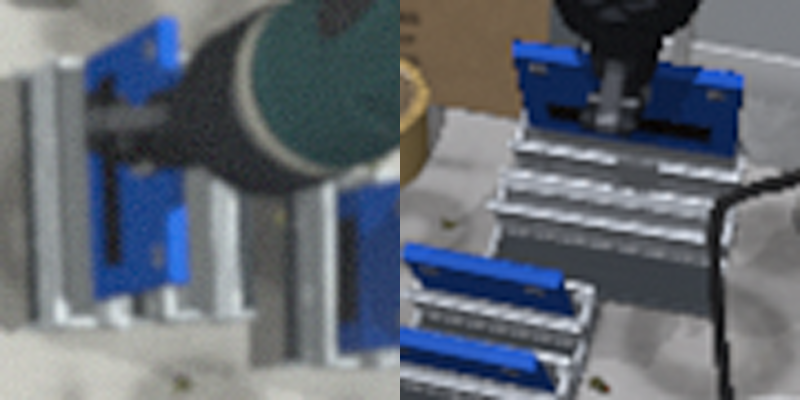

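The long plate's bottom edge is over the left slot mouth (top crop 88–97, rows 60–300), about 2–3 mm high in +x. I'll insert it with a small -x correction.

{"name": "arm_command", "arguments": {"offset": [[-0.005,-0.001,0.01],[-0.005,-0.001,0.025],[-0.005,-0.001,0.042],[-0.005,-0.001,0.06],[-0.005,-0.001,0.078],[-0.005,-0.001,0.096],[-0.005,-0.001,0.11],[-0.005,-0.001,0.115]], "twist": [[0,0,0],[0,0,0],[0,0,0],[0,0,0],[0,0,0],[0,0,0],[0,0,0],[0,0,0]]}}

```text
time_s: 19.87
position: [0.4869, 0.1243, 0.0897]
orientation: [[0.999, 0.038, -0.024], [0.045, -0.865, 0.5], [-0.001, -0.501, -0.866]]
force: [0.6, 0.0, -1.8]
gripper_width: 0.0089
```

{"name": "arm_command", "arguments": {"offset": [[0,0,0.004],[0,0,0.008],[0,0,0.01],[0,0,0.012],[0,0,0.012]], "twist": [[0,0,0],[0,0,0],[0,0,0],[0,0,0],[0,0,0]]}}

```text
time_s: 20.28
position: [0.4868, 0.1253, 0.0875]
orientation: [[0.999, 0.037, -0.023], [0.044, -0.865, 0.501], [-0.002, -0.501, -0.865]]
force: [-7.9, -18.2, 37.5]
gripper_width: 0.0088
```

```bash
python3 -c "
from geo import *
plan(slot('ll',.002))"
```

```text
t 20.28 p [0.4868 0.1253 0.0875] w 0.0088 F [ -7.9 -18.2  37.5]
off [0.0029 0.0002 0.0028] tw [-0.0002  0.0002 -0.0002] rows 0.0
```

{"name": "arm_command", "arguments": {"offset": [[0,0,0],[0,0,0],[0,0,0],[0,0,0]], "twist": [[0,0,0],[0,0,0],[0,0,0],[0,0,0]], "grip": 0.3}}

```text
time_s: 20.62
position: [0.4869, 0.1256, 0.0875]
orientation: [[0.999, 0.037, -0.023], [0.044, -0.865, 0.501], [-0.002, -0.501, -0.865]]
force: [-1.3, 0.5, -0.7]
gripper_width: 0.0257
```

{"name": "arm_command", "arguments": {"offset": [[0,0,-0.03],[0,0,-0.09],[0,0,-0.16],[0,0,-0.24],[0,0,-0.3],[0,0,-0.32]], "twist": [[0,0,0],[0,0,0],[0,0,0],[0,0,0],[0,0,0],[0,0,0]]}}

```text
time_s: 21.12
position: [0.4931, 0.0433, 0.2288]
orientation: [[0.999, 0.037, -0.017], [0.041, -0.866, 0.499], [0.004, -0.499, -0.867]]
force: [0.9, 0.4, -0.0]
gripper_width: 0.0257
```

```bash
python3 -c "
from geo import *
from cell import viewer
for n in('top','side'):
    d=viewer.get_image(n); cv2.imwrite(f'pics/{n}7.png',d['img'][:,:,::-1])
    blobs(f'pics/{n}7.png',n); 
SLh=[home('ll',.125)]
plan(((.447,-.13,.25),-.009,0),plate(4,.20))"
```

```text
top [351, 171, 6, 15, 58] corners TL,TR,BR,BL [[354, 171], [356, 171], [356, 185], [354, 183]]
top [246, 183, 23, 40, 695] corners TL,TR,BR,BL [[247, 187], [268, 184], [268, 221], [246, 221]]
top [221, 185, 21, 39, 634] corners TL,TR,BR,BL [[222, 188], [240, 185], [241, 222], [222, 223]]
side [266, 120, 49, 18, 507] corners TL,TR,BR,BL [[266, 120], [314, 127], [313, 137], [268, 130]]
side [241, 155, 38, 16, 331] corners TL,TR,BR,BL [[241, 155], [275, 160], [278, 170], [243, 161]]
side [234, 172, 41, 16, 295] corners TL,TR,BR,BL [[234, 172], [268, 178], [274, 187], [234, 176]]
side [193, 239, 65, 41, 1363] corners TL,TR,BR,BL [[194, 239], [257, 254], [257, 279], [198, 263]]
ll top [[169.8, 154.2], [172.3, 211.3], [174.2, 154.4], [176.7, 211.2]]
ll side [[316.3, 124.4], [267.4, 117.1], [315.7, 128.2], [266.6, 120.8]]
t 21.22 p [0.4922 0.0444 0.2272] w 0.0258 F [ 0.3  0.8 -0.7]
off [-0.1048  0.2757 -0.2119] tw [-0.0833  0.0018  0.008 ] rows 4.4
off [0.0043 0.3036 0.1   ] tw [0. 0. 0.] rows 3.8
```

{"name": "arm_command", "arguments": {"offset": [[-0.02,0.05,-0.06],[-0.04,0.11,-0.1],[-0.06,0.17,-0.14],[-0.08,0.22,-0.18],[-0.105,0.276,-0.212],[-0.105,0.276,-0.212],[-0.105,0.276,-0.212]], "twist": [[-0.016,0,0.002],[-0.033,0,0.003],[-0.05,0.001,0.005],[-0.067,0.002,0.006],[-0.083,0.002,0.008],[-0.083,0.002,0.008],[-0.083,0.002,0.008]]}}

```text
time_s: 21.8
position: [0.4458, -0.1286, 0.2486]
orientation: [[1.0, -0.008, -0.001], [-0.008, -1.0, 0.004], [-0.001, -0.004, -1.0]]
force: [-0.8, 0.1, -0.4]
gripper_width: 0.0256
```

```bash
python3 -c "
from geo import *
plan(plate(4,.19))"
```

```text
t 21.8 p [ 0.4458 -0.1286  0.2486] w 0.0256 F [-0.8  0.1 -0.4]
off [0.0064 0.3069 0.116 ] tw [-0.0006  0.0002  0.0002] rows 3.9
```

{"name": "arm_command", "arguments": {"offset": [[0.002,0.07,0.03],[0.004,0.15,0.06],[0.006,0.22,0.09],[0.006,0.28,0.11],[0.006,0.307,0.116],[0.006,0.307,0.116],[0.006,0.307,0.116]], "twist": [[0,0,0],[0,0,0],[0,0,0],[0,0,0],[0,0,0],[0,0,0],[0,0,0]]}}

```text
time_s: 22.38
position: [0.4479, -0.2804, 0.189]
orientation: [[1.0, -0.008, -0.002], [-0.007, -1.0, 0.007], [-0.003, -0.007, -1.0]]
force: [0.2, 0.6, 0.4]
gripper_width: 0.0257
```

```bash
python3 -c "
from geo import *
plan(plate(4,.14))"
```

```text
t 22.38 p [ 0.4479 -0.2804  0.189 ] w 0.0257 F [0.2 0.6 0.4]
off [0.0001 0.0034 0.098 ] tw [-0.0011  0.0004  0.0002] rows 1.2
```

{"name": "arm_command", "arguments": {"offset": [[0,0.003,0.04],[0,0.003,0.08],[0,0.003,0.098],[0,0.003,0.098],[0,0.003,0.098]], "twist": [[-0.001,0,0],[-0.001,0,0],[-0.001,0,0],[-0.001,0,0],[-0.001,0,0]]}}

```text
time_s: 22.8
position: [0.4482, -0.2798, 0.1402]
orientation: [[1.0, -0.005, -0.003], [-0.005, -1.0, 0.002], [-0.003, -0.002, -1.0]]
force: [-0.1, -0.1, 0.3]
gripper_width: 0.0252
```

```bash
python3 -c "
from geo import *
plan(plate(4,.088))"
```

```text
t 22.8 p [ 0.4482 -0.2798  0.1402] w 0.0252 F [-0.1 -0.1  0.3]
off [-0.0005  0.0042  0.1044] tw [-0.0003  0.0004  0.0006] rows 1.3
```

{"name": "arm_command", "arguments": {"offset": [[0,0.003,0.02],[0,0.004,0.05],[0,0.004,0.085],[0,0.004,0.104],[0,0.004,0.104],[0,0.004,0.104]], "twist": [[0,0,0.0006],[0,0,0.0006],[0,0,0.0006],[0,0,0.0006],[0,0,0.0006],[0,0,0.0006]]}}

```text
time_s: 23.3
position: [0.4482, -0.2815, 0.0882]
orientation: [[1.0, -0.009, -0.003], [-0.009, -1.0, 0.002], [-0.003, -0.002, -1.0]]
force: [0.4, -0.1, 0.5]
gripper_width: 0.0257
```

{"name": "arm_command", "arguments": {"offset": [[0,0,0],[0,0,0],[0,0,0],[0,0,0],[0,0,0]], "twist": [[0,0,0],[0,0,0],[0,0,0],[0,0,0],[0,0,0]], "grip": 0}}

```text
time_s: 23.72
position: [0.449, -0.2819, 0.0891]
orientation: [[1.0, -0.009, -0.001], [-0.009, -1.0, 0.001], [-0.001, -0.001, -1.0]]
force: [-0.7, -0.4, 6.3]
gripper_width: 0.009
```

{"name": "arm_command", "arguments": {"offset": [[0,0,-0.05],[0,0,-0.1],[0,0,-0.16],[0,0,-0.22],[0,0,-0.28],[0,0,-0.28]], "twist": [[0,0,0],[0,0,0],[0,0,0],[0,0,0],[0,0,0],[0,0,0]]}}

```text
time_s: 24.22
position: [0.4521, -0.2837, 0.2343]
orientation: [[1.0, -0.009, 0.008], [-0.009, -1.0, -0.004], [0.008, 0.004, -1.0]]
force: [1.8, -0.2, -0.9]
gripper_width: 0.0092
```

```bash
python3 -c "
from geo import *
plan(((.465,-.06,.24),0.02,15))"
```

```text
t 24.22 p [ 0.4521 -0.2837  0.2343] w 0.0092 F [ 1.8 -0.2 -0.9]
off [ 0.022  -0.4475 -0.0129] tw [ 0.0423 -0.0018 -0.0044] rows 5.4
```

{"name": "arm_command", "arguments": {"offset": [[0.003,-0.06,-0.002],[0.006,-0.13,-0.004],[0.01,-0.2,-0.007],[0.014,-0.27,-0.01],[0.018,-0.35,-0.013],[0.02,-0.42,-0.013],[0.022,-0.448,-0.013]], "twist": [[0.006,0,0],[0.012,0,-0.001],[0.018,-0.001,-0.002],[0.025,-0.001,-0.003],[0.032,-0.002,-0.004],[0.038,-0.002,-0.0044],[0.042,-0.002,-0.0044]]}}

```text
time_s: 24.8
position: [0.4633, -0.0545, 0.2393]
orientation: [[1.0, 0.024, -0.011], [0.026, -0.965, 0.261], [-0.004, -0.261, -0.965]]
force: [-0.8, -0.1, -2.1]
gripper_width: 0.0092
```

```bash
python3 -c "
from geo import *
plan(slot('lr',.12))"
```

```text
t 24.8 p [ 0.4633 -0.0545  0.2393] w 0.0092 F [-0.8 -0.1 -2.1]
off [ 0.0637 -0.0983  0.1317] tw [ 0.0412 -0.0005 -0.0029] rows 2.1
```

{"name": "arm_command", "arguments": {"offset": [[0.02,-0.05,0.03],[0.04,-0.09,0.07],[0.064,-0.098,0.11],[0.064,-0.098,0.132],[0.064,-0.098,0.132],[0.064,-0.098,0.132],[0.064,-0.098,0.132]], "twist": [[0.014,0,-0.001],[0.028,0,-0.002],[0.041,0,-0.003],[0.041,0,-0.003],[0.041,0,-0.003],[0.041,0,-0.003],[0.041,0,-0.003]]}}

```text
time_s: 25.38
position: [0.4929, 0.0109, 0.1884]
orientation: [[0.999, 0.039, -0.019], [0.044, -0.866, 0.498], [0.003, -0.498, -0.867]]
force: [1.0, 0.7, -2.1]
gripper_width: 0.0092
```

```bash
python3 -c "
from geo import *
plan(slot('lr',.063))"
```

```text
t 25.38 p [0.4929 0.0109 0.1884] w 0.0092 F [ 1.   0.7 -2.1]
off [ 0.0004 -0.0006  0.1139] tw [ 0.0003 -0.0004  0.0002] rows 1.4
```

{"name": "arm_command", "arguments": {"offset": [[0,-0.001,0.05],[0,-0.001,0.09],[0,-0.001,0.114],[0,-0.001,0.114],[0,-0.001,0.114],[0,-0.001,0.114]], "twist": [[0,0,0],[0,0,0],[0,0,0],[0,0,0],[0,0,0],[0,0,0]]}}

```text
time_s: 25.88
position: [0.4927, 0.0392, 0.1403]
orientation: [[0.999, 0.04, -0.017], [0.043, -0.867, 0.497], [0.005, -0.497, -0.868]]
force: [-0.3, -0.0, -1.8]
gripper_width: 0.0091
```

```bash
python3 -c "
from geo import *
plan(slot('lr',.001))"
```

```text
t 25.88 p [0.4927 0.0392 0.1403] w 0.0091 F [-0.3 -0.  -1.8]
off [-0.0019  0.0002  0.1264] tw [ 0.0005 -0.0008  0.0003] rows 1.5
```

{"name": "arm_command", "arguments": {"offset": [[-0.003,0,0.01],[-0.003,0,0.025],[-0.003,0,0.042],[-0.003,0,0.06],[-0.003,0,0.078],[-0.003,0,0.096],[-0.003,0,0.111],[-0.003,0,0.116]], "twist": [[0,-0.001,0],[0,-0.001,0],[0,-0.001,0],[0,-0.001,0],[0,-0.001,0],[0,-0.001,0],[0,-0.001,0],[0,-0.001,0]]}}

```text
time_s: 26.55
position: [0.4893, 0.0689, 0.0887]
orientation: [[0.999, 0.04, -0.026], [0.047, -0.866, 0.497], [-0.003, -0.498, -0.867]]
force: [0.2, 0.5, -1.9]
gripper_width: 0.0091
```

{"name": "arm_command", "arguments": {"offset": [[0,0,0.004],[0,0,0.008],[0,0,0.01],[0,0,0.012],[0,0,0.012]], "twist": [[0,0,0],[0,0,0],[0,0,0],[0,0,0],[0,0,0]]}}

```text
time_s: 26.97
position: [0.4888, 0.0704, 0.0856]
orientation: [[0.999, 0.039, -0.026], [0.047, -0.866, 0.498], [-0.004, -0.499, -0.867]]
force: [-5.9, -13.2, 23.9]
gripper_width: 0.009
```

```bash
python3 -c "
from geo import *
plan(slot('lr',.001))"
```

```text
t 26.97 p [0.4888 0.0704 0.0856] w 0.009 F [ -5.9 -13.2  23.9]
off [0.0036 0.0002 0.0002] tw [0.0003 0.0007 0.0001] rows 0.0
```

{"name": "arm_command", "arguments": {"offset": [[0,0,0],[0,0,0],[0,0,0],[0,0,0]], "twist": [[0,0,0],[0,0,0],[0,0,0],[0,0,0]], "grip": 0.3}}

```text
time_s: 27.3
position: [0.489, 0.0707, 0.0856]
orientation: [[0.999, 0.039, -0.026], [0.047, -0.866, 0.498], [-0.003, -0.499, -0.867]]
force: [0.2, 0.1, 1.4]
gripper_width: 0.0256
```

{"name": "arm_command", "arguments": {"offset": [[0,0,-0.03],[0,0,-0.09],[0,0,-0.16],[0,0,-0.24],[0,0,-0.32],[0,0,-0.4],[0,0,-0.46],[0,0,-0.46]], "twist": [[0,0,0],[0,0,0],[0,0,0],[0,0,0],[0,0,0],[0,0,0],[0,0,0],[0,0,0]]}}

```text
time_s: 27.97
position: [0.4991, -0.0478, 0.2894]
orientation: [[0.999, 0.039, -0.015], [0.041, -0.869, 0.494], [0.007, -0.494, -0.869]]
force: [0.3, 0.4, 0.3]
gripper_width: 0.0256
```

{"name": "arm_command", "arguments": {"offset": [[0,0.08,-0.06],[0,0.16,-0.06],[0,0.24,-0.06],[0,0.32,-0.06],[0,0.38,-0.06],[0,0.38,-0.06],[0,0.38,-0.06]], "twist": [[-0.015,0,0],[-0.03,0,0],[-0.045,0,0],[-0.06,0,0],[-0.08,0,0],[-0.08,0,0],[-0.08,0,0]]}}

```text
time_s: 28.55
position: [0.5061, -0.2255, 0.22]
orientation: [[0.999, 0.043, 0.002], [0.043, -0.999, 0.018], [0.003, -0.018, -1.0]]
force: [0.8, 0.1, 1.7]
gripper_width: 0.0255
```

```bash
python3 -c "
from geo import *
from cell import viewer
for n in('top','side'):
    d=viewer.get_image(n); cv2.imwrite(f'pics/{n}8.png',d['img'][:,:,::-1])
    blobs(f'pics/{n}8.png',n,30)
home('ll',.125);home('lr',.125);home('sl',.085);home('sr',.085)
a=cv2.imread('pics/top8.png')[110:330,140:390]; b=cv2.imread('pics/side8.png')[100:320,100:350]
cv2.imwrite('pics/both8.png',np.hstack([cv2.resize(a,(400,352),interpolation=2),cv2.resize(b,(400,352),interpolation=2)]))"
```

```text
top [183, 155, 22, 59, 849] corners TL,TR,BR,BL [[185, 161], [200, 155], [204, 210], [186, 213]]
top [246, 184, 23, 38, 658] corners TL,TR,BR,BL [[246, 188], [267, 184], [268, 221], [247, 221]]
top [221, 185, 21, 39, 624] corners TL,TR,BR,BL [[223, 188], [240, 185], [241, 222], [222, 222]]
side [294, 124, 21, 14, 213] corners TL,TR,BR,BL [[295, 124], [314, 127], [313, 136], [294, 134]]
side [290, 139, 22, 13, 185] corners TL,TR,BR,BL [[293, 139], [310, 141], [309, 149], [290, 148]]
side [241, 155, 10, 10, 74] corners TL,TR,BR,BL [[241, 155], [250, 156], [250, 164], [243, 161]]
side [234, 172, 19, 11, 128] corners TL,TR,BR,BL [[234, 172], [252, 176], [252, 179], [234, 176]]
ll top [[169.8, 154.2], [172.3, 211.3], [174.2, 154.4], [176.7, 211.2]]
ll side [[316.3, 124.4], [267.4, 117.1], [315.7, 128.2], [266.6, 120.8]]
lr top [[195.4, 152.8], [198.2, 209.9], [199.7, 153.0], [202.4, 209.8]]
lr side [[313.5, 139.0], [262.6, 131.1], [312.8, 142.9], [261.8, 134.9]]
sl top [[236.4, 182.9], [236.9, 222.1], [240.5, 183.1], [241.0, 222.1]]
sl side [[277.6, 158.6], [241.8, 151.6], [276.6, 162.7], [240.8, 155.7]]
sr top [[262.2, 182.5], [262.9, 221.7], [266.2, 182.7], [266.9, 221.7]]
sr side [[271.6, 176.0], [234.4, 168.4], [270.6, 180.4], [233.3, 172.7]]
```

View pics/both8.png

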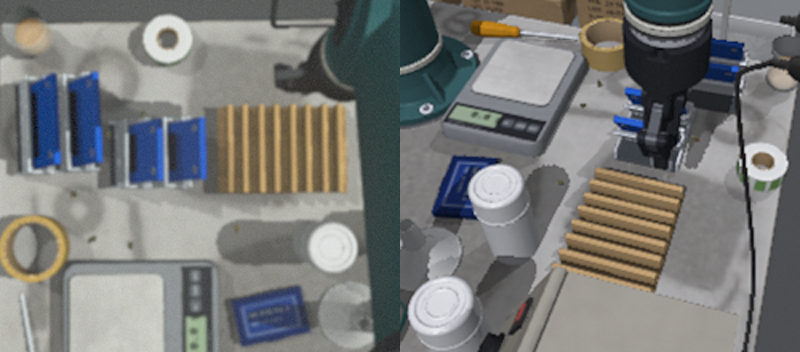

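```bash
python3 -c "
from cell import arm
print(arm.job_done())"
```

```text
the job is handed in; nothing more can be done
None
```

All four plates are in their racks: both short plates in the narrower rack and both long plates in the wider one. I handed the job in at about 28.6 s with the gripper open and clear.

**Seating:** Each plate was pushed until it met the slot floor, with 28–43 N on the wrist. The depth reached matched the height at which I had gripped each plate to about 1 mm.

**Last pictures:** The stand is empty, and the label roll, glass and tin look unmoved by eye. The top edges of the plates are within about 2 pixels (roughly 4 mm) of where fully seated plates should appear.

**What disagreed or went wrong:**
- **Right short plate:** It shows 1–1.5 pixels (2–3 mm) towards the robot's right, which the slot clearance may explain. I pressed its top again with closed fingers and met firm contact at the fully seated height.
- **Possible knock on a long plate:** While I was inserting that short plate, the wrist read about 42 N. Afterwards the neighbouring long plate was leaning in its groove, most likely nudged by the gripper body. How much of that force pressed on the plate was not measured, so I can't rule out the 40 N limit. The plate straightened when gripped and went home normally.

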